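# Unload the heat exchanger from the crank-wound leak-test clamp

## Robot

A 7-joint arm with a two-finger parallel gripper is mounted at the origin on the work surface. World frame = base frame: x ahead of the robot, y to its left, z up, the work surface at z = 0. Lengths are in m, angles in rad, forces in N, time in s.
With the tool pointing down it reaches from about 0.425 to 0.825 m from the base axis. Payload 3.6 kg.
Tool frame: the origin (TCP) lies on the centre line of the jaws, within the pads' length; the fingertips stand 8 mm ahead of it and the grasp point (between the pads) lies 11 mm behind it; z points along the fingers, y is the line along which they close (so a half turn about z gives the same grasp; the last joint's range is limited). The gripper opens to 85 mm and grips with 20 to 120 N. Pads are 22 mm wide; open, the fingers measure 114 mm over their backs; the gripper's body (76 mm by 85 mm) begins 54 mm behind the grasp point. The pads swing forward as they close: fully open they stand 13 mm farther back than shut.
Start: joints at [-1.159, 0.615, -0.013, 1.423, 0.008, 1.103, -0.04], TCP at [0.276, 0.588, 0.239] pointing down, gripper open.
Joint ranges: [-3.12, 3.12], [-0.3, 2.06], [-1.34, 1.32], [0.26, 2.42], [-1.36, 4.5], [0.01, 1.98], [-2.84, 2.84]. Speed limits (rad/s): [2.79, 2.79, 3.14, 3.14, 3.14, 3.14, 3.14].

## Interface

Orientations are given as a unit quaternion [w, x, y, z].
In Python, from cell import telemetry, cams, job_done gives the robot as it stands. The module is installed in compiled form; this text tells all that it offers.
- The arm moves only by the tool apply_moves, never from a script. Its argument "increments" is a list of rows, each an object with "delta_rot": the turn, a rotation vector about the world's x, y, z in rad, a list of three; "dp": the shift along the world's x, y, z in mm, a list of three; "hand": the finger opening in mm, from 0 to 85.4. In form: [{"delta_rot": [wx, wy, wz], "dp": [tx, ty, tz], "hand": hand}, ...]. A call has 1 to 20 rows; each row shifts and turns the commanded pose from where the row before left it; what a row does not reach is not made up. A row lasts 1/12 s, in which the tool goes at most 41.7 mm and 7.16 degrees, less where a joint would pass 70% of its speed; a pose out of reach is approached as far as the arm can. A call with a gripper value outside its range is refused whole. The fingers move at their own pace and stop on an object; "newtons" is the grip in N (left out, the last holds). Time passes only in rows, so rows that do not move let the fingers close. It gives the time, the measured TCP pose, the force, the opening and the grip force at its end, in the units of the state.
- telemetry.read_state(): the state, without advancing time (a new reading comes with each control period).
- cams.get_image(name): name is "scene" or "top"; returns a dict with "color" (420x560x3 uint8, red, green, blue), "fov_y" (degrees; the focal length in pixels is half the picture's height over the tangent of half this angle, whatever the lens; pixels are square), "cx", "cy" (the principal point, pixels), "R" (3x3) and "t" (3): a world point X has camera coordinates R X + t. Camera axes: x right, y down, z forward; pixel columns grow to the right and rows downward; lengths in m; the calibration is good to about 2 mm. A picture is of the moment at which its call begins. There is no depth.
- job_done(): hands the job in; it is judged then, once.
The state is a dict: "time": time; "joint_pos": joint angles; "joint_velocities": joint speeds; "tau": joint torques, N m; "ee_pos": TCP position; "eef_rot": TCP orientation; "contact_force": force on the tool from outside, world axes, zero at the start; "wrist_torque": the same for the moment, N m; "width": finger opening in m; "grasp_force": force on a finger pad.
Only numpy, scipy, OpenCV 4.12 (cv2) and the standard library are available. Lean on these libraries where they do the work, as an engineer would, in place of code of your own. Each camera call takes 0.05 s, during which the arm holds its last target. There are 200 camera calls.

## Task

The plate heat exchanger has passed its leak test. Wind the clamp head fully back with the hand crank (counter-clockwise seen from above, a good full turn and more, until it reaches its stop) while the exchanger stays in its cradle, then lift the exchanger out and set it down gently in the shallow tray, standing on its long edge as it stood in the cradle. Leave the head wound back, and leave the valve, the carton and the bottle where they are.

Things in the scene. Friction and masses are not known exactly. Their poses are not given: they have to be found in the camera images.
- crank (a joint): Angle of the hand crank on the grey gearbox, rad; grows counter-clockwise seen from above. 0 = clamp shut, 7.6 = clamp head fully back at its stop. Starts between 0 and 1.0 and stays where it is left. Each rad moves the head 8.2 mm. Turning takes about 0.15 to 0.2 N m (some 3 N at the grip).
- crank_axis (a point): Point on the crank's vertical axis, 140 mm above the table, at the height of the middle of the crank's grip. Its axes are the fixture's: x across the cradle, y from the cradle towards the gearbox, z up. The crank arm points along x at joint 0. But for the crank nothing here stands above 98 mm.
- crank_grip (a point): Centre of the crank's grip: a flat black upright paddle fixed rigidly to the end of the crank arm (it does not spin), 60 mm from the turning axis; 14 mm thick (this point's y, the way it moves), 34 mm wide (this point's x, outward along the arm), 56 mm tall. The arm's top lies 28 mm below this point. Pinched by its 14 mm, the gripper must turn with it, then regrasp.
- hood_edge (a point): Middle of the front edge of the clamp head's hood (a flat grey lip 56 mm wide and 8 mm thick, its top 90 mm above the table). The head slides along the fixture's y on the bed. Shut, the hood covers the last 46 mm of the exchanger's top; fully back, this edge stands 16 mm clear of the exchanger's end.
- cradle (a point): Centre of the cradle's floor on the dark steel bed, 14 mm above the table; x across, y along it towards head and gearbox. Two side rails (80 mm long, 18 mm above the floor, inner faces 22 mm either side of the middle) keep the exchanger upright; an end stop 34 mm high stands at the end away from the gearbox. The crank axis is 235 mm along y.
- exchanger_center (a point): Centre of the steel plate heat exchanger: 160 mm long (y), 40 mm thick (x), 62 mm tall (z), standing on its long edge, 0.5 to 0.75 kg. Four brass stubs 18 mm long and 18 mm across stand out of its -x face, 64 mm either side of the middle; the middle 100 mm is plain, to be pinched across the 40 mm from above. Starts in the cradle, centre 45 mm above the table.
- exchanger: The same heat exchanger, at the centre of its underside (31 mm below its centre).
- tray_in (a point): Centre of the floor of the shallow grey tray, 4 mm above the table. The tray is fixed, 170 mm (x) by 240 mm (y) outside, its rim 24 mm above the table, walls 4 mm thick; the exchanger goes in with its length along the tray's y, either way round.
- tray: The same shallow grey tray, at the centre of its underside on the table.
- valve: A brass ball valve with a steel lever, 90 mm long, 58 mm high, standing loose on the counter near the fixture; origin under its middle. To be left alone.
- carton: A small plain cardboard carton, 70 x 100 x 55 mm, loose on the counter; origin under its middle. To be left alone.
- cleaner: An orange bottle 80 mm across and 210 mm tall, loose on the counter; origin under its middle. To be left alone.
Things that resemble listed ones, but are neither listed nor needed, are in the scene too. What is meant by the exchanger is not blue or turquoise, and is the smaller of those in its own colour.

How it is judged:
On the way, in this order (a step that is already met when the one before it is completed fails the run):
1. the clamp head is wound back to its stop (crank above 7.2 rad) with the exchanger still in its cradle (value of joint crank above 7.2 rad and distance of exchanger_center from where it was at the start of the episode below 0.02 m), for 0.2 s.
2. the exchanger is lifted clear of the cradle, over the tray's rim (height (world z) of exchanger above 0.035 m).
At the end, for the whole second after the job is handed in: The crank stands above 7.2 rad (head within about 3.5 mm of its stop) and the exchanger rests on the tray's floor inside its walls, standing on its long edge within 0.12 rad of upright, underside less than 9 mm above the table, released and still (value of joint crank above 7.2 rad and x of exchanger_center in the frame of tray_in between -0.065 and 0.065 m and y of exchanger_center in the frame of tray_in between -0.065 and 0.065 m and height (world z) of exchanger below 0.009 m and angle between exchanger's own z axis and vertical below 0.12 rad and linear speed of exchanger below 0.02 m/s); the robot touches nothing.
It fails at once if the exchanger is let fall into the tray (moving over 0.5 m/s just above the tray's floor) (horizontal distance between exchanger and tray below 0.13 m and height (world z) of exchanger below 0.03 m and linear speed of exchanger above 0.5 m/s).
It fails at once if the valve is disturbed (moved over 20 mm) (distance of valve from where it was at the start of the episode above 0.02 m).
It fails at once if the carton is disturbed (moved over 20 mm) (distance of carton from where it was at the start of the episode above 0.02 m).
It fails at once if the bottle is disturbed (moved over 20 mm) (distance of cleaner from where it was at the start of the episode above 0.02 m).
It also fails if it takes over 72 s, if anything falls off the work surface, if the arm or the gripper's body presses on something with over 40 N, if the wrist force passes 120 N, or if a joint passes its speed limit or range.

## Working session

There is one attempt and no reset: what is moved stays moved. The work goes in short steps, Python scripts to look and compute and a tool call to move; the robot and the scene stay as the last step left them, time stands still between calls to the robot, and variables do not carry over. Pictures are saved under pics/ and viewed, at most 10 in all, crops included, and the job is handed in when it is done.

Besides the shell and the picture viewer there is one more tool, called after "Emit:" by a JSON object that holds its "method" and its "body", one argument or row to a line. apply_moves: Moves the arm, as the interface text tells. Its arguments: {"type":"object","properties":{"increments":{"type":"array"},"newtons":{"type":"number"}},"required":["increments"]}

```bash
mkdir -p pics; cat > h.py <<'E'
import numpy as np, cv2
from cell import telemetry, cams
def grab(n,f):
    d=cams.get_image(n); cv2.imwrite(f'pics/{f}.png',d['color'][:,:,::-1]); 
    np.savez(f'pics/{f}.npz',**d); return d
def load(f): return dict(np.load(f'pics/{f}.npz'))
def ray(d,u,v):
    f=d['color'].shape[0]/2/np.tan(np.radians(float(d['fov_y']))/2)
    R=d['R'];c=-R.T@d['t'];r=R.T@np.array([(u-d['cx'])/f,(v-d['cy'])/f,1]);return c,r
def plane(d,u,v,z):
    c,r=ray(d,u,v);return c+r*(z-c[2])/r[2]
def proj(d,X):
    f=d['color'].shape[0]/2/np.tan(np.radians(float(d['fov_y']))/2)
    p=d['R']@np.array(X)+d['t'];return np.array([p[0]/p[2]*f+d['cx'],p[1]/p[2]*f+d['cy']])
def tri(d1,p1,d2,p2):
    c1,r1=ray(d1,*p1);c2,r2=ray(d2,*p2)
    s=np.linalg.lstsq(np.c_[r1,-r2],c2-c1,rcond=None)[0]
    a=c1+s[0]*r1;b=c2+s[1]*r2;return (a+b)/2,np.linalg.norm(a-b)
E
python3 - <<'E'
from h import *
for n in('scene','top'):
    d=grab(n,n+'0'); print(n,d['fov_y'],d['cx'],d['cy'],-d['R'].T@d['t'],d['R'].round(3).tolist())
s=telemetry.read_state();print({k:np.round(v,3).tolist() for k,v in s.items()})
E
```

```text
scene 52.564246112767954 290.18135894958584 206.96759598624652 [ 1.0880252  -0.12533787  1.03912308] [[0.221, 0.975, 0.003], [0.824, -0.186, -0.535], [-0.521, 0.121, -0.845]]
top 54.428712917102644 275.60017875252083 213.7983497452175 [0.38355742 0.01097881 1.19285948] [[-0.016, -1.0, -0.002], [-0.991, 0.016, -0.13], [0.13, -0.0, -0.992]]
{'time': 0.1, 'joint_pos': [-1.158, 0.616, -0.013, 1.425, 0.008, 1.103, -0.04], 'joint_velocities': [0.0, -0.001, 0.001, -0.004, 0.0, 0.001, 0.001], 'tau': [0.002, -47.039, 0.26, -17.157, 0.01, 0.006, -0.0], 'ee_pos': [0.276, 0.588, 0.238], 'eef_rot': [-0.0, 0.218, 0.976, -0.001], 'contact_force': [0.333, 0.88, 0.244], 'wrist_torque': [0.054, -0.06, -0.012], 'grasp_force': 0.0, 'width': 0.085}
```

View pics/scene0.png

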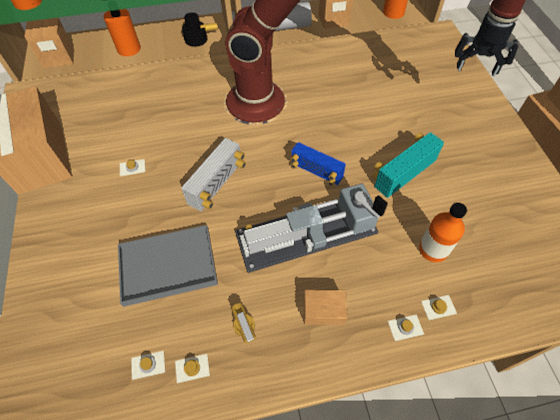

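View pics/top0.png

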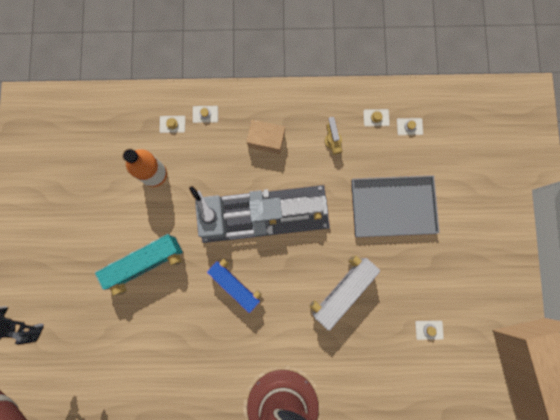

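Candidates (top view): the silver exchanger in the cradle (302,208), a larger loose silver one (347,295), a blue one (234,287) and a turquoise one (138,262). I choose the smaller silver one, in the cradle. The tray is at (394,207), the valve at (335,135), the carton at (266,135) and the bottle at (147,165). One crop to check.

```bash
python3 - <<'E'
from h import *
a=cv2.imread('pics/scene0.png')[175:280,230:395]; b=cv2.imread('pics/top0.png')[175:250,185:345]
a=cv2.resize(a,None,fx=4.8,fy=4.8,interpolation=2)[:,:]; b=cv2.resize(b,None,fx=5,fy=5,interpolation=2)
a=cv2.resize(a,(520,331),interpolation=2);b=cv2.resize(b,(560,262),interpolation=2)
o=np.zeros((600,570,3),np.uint8);o[:331,:520]=a;o[335:597,:560]=b
cv2.imwrite('pics/crop1.png',o)
E
```

```text
(no output)
```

View pics/crop1.png

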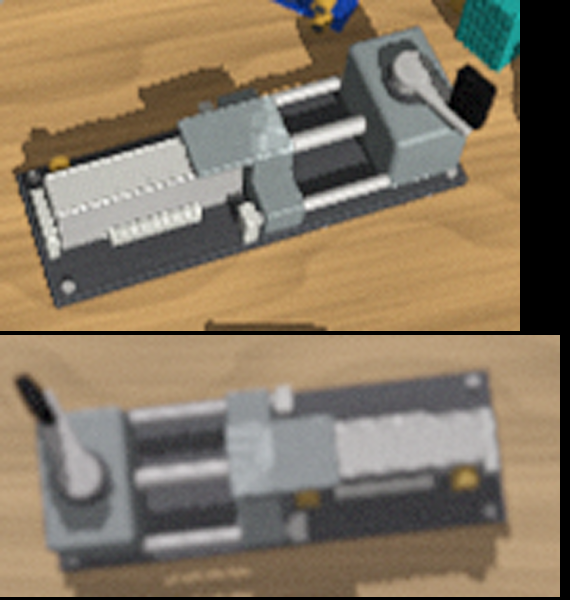

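The crop shows the silver plate exchanger in its cradle under the grey hood, with the crank and black paddle at upper left of the top view, about 0.4 rad round. So the choice is right. Next I measure.

```bash
cat > m.py <<'E'
from h import *
S=load('scene0');T=load('top0')
s=lambda x,y:(230+x/3.152-.35,175+y/3.152-.35); t=lambda x,y:(185+x/3.5-.35,175+(y-335)/3.5-.35)
def show(n,p,q):
    X,e=tri(S,s(*p),T,t(*q));print(n,(X*1000).round(1),'gap',round(e*1000,1));return X
def black(d,c,r):
    im=d['color'].astype(int);m=(im.max(2)<45);x,y=c
    k=np.zeros_like(m);k[y-r:y+r,x-r:x+r]=1;m&=k
    n,l,st,ce=cv2.connectedComponentsWithStats(m.astype(np.uint8));i=1+st[1:,4].argmax();print(st[i],ce[i]);return ce[i]
if __name__=='__main__':
    b1=show('bolt +x end',(68,287),(474,381));b2=show('bolt -x end',(34,177),(491,511))
    show('hub',(406,70),(80,472))
    show('hood front +x',(198,176),(332,418) );show('hood front -x',(182,124),(338,491))
    p=black(S,(379,206),16);q=black(T,(197,194),16)
    X,e=tri(S,p,T,q);print('grip',X.round(4),e)
    z=(b1[2]+b2[2])/2
    e1=plane(S,*s(68,287),z);e2=plane(S,*s(452,173),z);e3=plane(T,*t(491,511),z);e4=plane(T,*t(70,562),z)
    for a,b in((e1,e2),(e3,e4)):print('dir',a.round(4),b.round(4),np.degrees(np.arctan2(*(b-a)[1::-1])),np.linalg.norm(b-a))
    # tray rim corners
    im=T['color'];
    for zz,dd in((.024,T),(.024,S)):
        hsv=cv2.cvtColor(dd['color'],cv2.COLOR_RGB2HSV);m=((hsv[...,1]<70)&(hsv[...,2]<135)).astype(np.uint8)
        k=np.zeros_like(m)
        if dd is T:k[165:250,345:445]=1
        else:k[215:310,110:225]=1
        n,l,st,ce=cv2.connectedComponentsWithStats(m*k);i=1+st[1:,4].argmax();c=cv2.findContours((l==i).astype(np.uint8),0,2)[0][0]
        ap=cv2.approxPolyDP(cv2.convexHull(c),5,True)[:,0];print('tray',ap.tolist());P=np.array([plane(dd,*x,zz) for x in ap]);print(P.round(3).tolist(),P.mean(0).round(3))
E
python3 m.py
```

```text
bolt +x end [ 612.5 -119.9   17. ] gap 1.8
bolt -x end [ 503.  -130.7   16.9] gap 1.8
hub [527.1 189.7 115.1] gap 4.4
hood front +x [ 5.712e+02 -1.000e-01  8.640e+01] gap 1.4
hood front -x [514.8  -2.4  78.1] gap 4.5
[372 196  15  20 181] [379.08839779 205.34254144]
[191 188   9  12  41] [194.97560976 193.73170732]
grip [0.5779 0.2213 0.1401] 0.0008911304115974219
dir [ 0.6126 -0.1191  0.017 ] [0.5796 0.2269 0.017 ] 95.45722053261187 0.34758438982370876
dir [ 0.5029 -0.1316  0.017 ] [0.4662 0.2162 0.017 ] 96.02333398245706 0.3497104911450554
tray [[433, 177], [435, 234], [355, 236], [352, 180]]
[[0.638, -0.451, 0.024], [0.471, -0.445, 0.024], [0.469, -0.216, 0.024], [0.633, -0.214, 0.024]] [ 0.553 -0.331  0.024]
tray [[206, 225], [216, 284], [121, 303], [119, 243]]
[[0.468, -0.219, 0.024], [0.646, -0.215, 0.024], [0.644, -0.45, 0.024], [0.473, -0.453, 0.024]] [ 0.558 -0.334  0.024]
```

```bash
python3 - <<'E'
from m import *
X,e=tri(S,(458,210),T,(130,156));print('cap',X.round(3),e)
for z in(0.0,):print(plane(S,434,259,z).round(3),plane(T,160,180,z).round(3))
hsv=cv2.cvtColor(T['color'],cv2.COLOR_RGB2HSV);ph=.526
print([ [round(60*(np.cos(ph+(i+1)*.12)-np.cos(ph+i*.12)),1),round(60*(np.sin(ph+(i+1)*.12)-np.sin(ph+i*.12)),1)] for i in range(20)])
E
```

```text
cap [0.665 0.372 0.201] 0.0010532097110190564
[0.693 0.363 0.   ] [0.647 0.353 0.   ]
[[np.float64(-4.0), np.float64(6.0)], [np.float64(-4.7), np.float64(5.5)], [np.float64(-5.3), np.float64(4.9)], [np.float64(-5.8), np.float64(4.2)], [np.float64(-6.3), np.float64(3.5)], [np.float64(-6.7), np.float64(2.7)], [np.float64(-6.9), np.float64(1.9)], [np.float64(-7.1), np.float64(1.0)], [np.float64(-7.2), np.float64(0.2)], [np.float64(-7.2), np.float64(-0.7)], [np.float64(-7.0), np.float64(-1.5)], [np.float64(-6.8), np.float64(-2.4)], [np.float64(-6.5), np.float64(-3.2)], [np.float64(-6.0), np.float64(-3.9)], [np.float64(-5.5), np.float64(-4.6)], [np.float64(-4.9), np.float64(-5.2)], [np.float64(-4.3), np.float64(-5.8)], [np.float64(-3.5), np.float64(-6.3)], [np.float64(-2.8), np.float64(-6.6)], [np.float64(-2.0), np.float64(-6.9)]]
```

Emit:
{"method": "apply_moves", "body": {
  "increments": [
    {"delta_rot": [0,0,-0.12],"dp": [17,-20.4,0],"hand": 50},
    {"delta_rot": [0,0,-0.12],"dp": [17,-20.4,0],"hand": 50},
    {"delta_rot": [0,0,-0.12],"dp": [17,-20.4,0],"hand": 50},
    {"delta_rot": [0,0,-0.12],"dp": [17,-20.4,0],"hand": 50},
    {"delta_rot": [0,0,-0.12],"dp": [17,-20.4,0],"hand": 50},
    {"delta_rot": [0,0,-0.12],"dp": [17,-20.4,0],"hand": 50},
    {"delta_rot": [0,0,-0.12],"dp": [17,-20.4,0],"hand": 50},
    {"delta_rot": [0,0,-0.12],"dp": [17,-20.4,0],"hand": 50},
    {"delta_rot": [0,0,-0.12],"dp": [17,-20.4,0],"hand": 50},
    {"delta_rot": [0,0,-0.12],"dp": [17,-20.4,0],"hand": 50},
    {"delta_rot": [0,0,-0.12],"dp": [17,-20.4,0],"hand": 50},
    {"delta_rot": [0,0,-0.12],"dp": [17,-20.4,0],"hand": 50},
    {"delta_rot": [0,0,-0.12],"dp": [17,-20.4,0],"hand": 50},
    {"delta_rot": [0,0,-0.12],"dp": [17,-20.4,0],"hand": 50},
    {"delta_rot": [0,0,-0.12],"dp": [17,-20.4,0],"hand": 50},
    {"delta_rot": [0,0,-0.12],"dp": [17,-20.4,0],"hand": 50},
    {"delta_rot": [0,0,-0.12],"dp": [17,-20.4,0],"hand": 50},
    {"delta_rot": [0,0,-0.12],"dp": [15,-19,0],"hand": 50},
    {"delta_rot": [0,0,0],"dp": [0,0,0],"hand": 50}
  ],
  "newtons": 30
}}

```text
time: 1.68
ee_pos: [0.583, 0.2157, 0.2391]
eef_rot: [0.003, 0.965, 0.262, 0.0]
contact_force: [0.4, -0.9, 0.7]
width: 0.0501
grasp_force: 0.0
```

```bash
cat >> h.py <<'E'
def st():
    s=telemetry.read_state();w,x,y,z=s['eef_rot'];p=np.array(s['ee_pos'])
    psi=np.arctan2(1-2*x*x-2*z*z,2*(x*y-w*z)); 
    print('t',round(s['time'],2),'p',(p*1000).round(1),'psi',round(psi,3),'tilt z',round(1-2*x*x-2*y*y,4),'j',np.round(s['joint_pos'],2),'F',np.round(s['contact_force'],1),'w',round(s['width']*1000,1),'g',s['grasp_force']);return p,psi
E
python3 -c "
from h import *;st()"
```

```text
t 1.68 p [583.  215.7 239.1] psi -1.04 tilt z -1.0 j [-0.73  0.63  0.59  1.52 -0.36  1.1  -1.11] F [ 0.4 -0.9  0.7] w 50.1 g 0.0
```

Emit:
{"method": "apply_moves", "body": {
  "increments": [
    {"delta_rot": [0,0,0],"dp": [-5,5,-26],"hand": 50},
    {"delta_rot": [0,0,0],"dp": [0,0,-30],"hand": 50},
    {"delta_rot": [0,0,0],"dp": [0,0,-30],"hand": 50},
    {"delta_rot": [0,0,0],"dp": [0,0,-20],"hand": 50},
    {"delta_rot": [0,0,0],"dp": [0,0,0],"hand": 5},
    {"delta_rot": [0,0,0],"dp": [0,0,0],"hand": 5},
    {"delta_rot": [0,0,0],"dp": [0,0,0],"hand": 5},
    {"delta_rot": [0,0,0],"dp": [0,0,0],"hand": 5},
    {"delta_rot": [0,0,0],"dp": [0,0,0],"hand": 5},
    {"delta_rot": [0,0,0],"dp": [0,0,0],"hand": 5}
  ]
}}

```text
time: 2.52
ee_pos: [0.5765, 0.2259, 0.1343]
eef_rot: [0.001, 0.963, 0.268, 0.001]
contact_force: [2.5, -4.9, -4.2]
width: 0.014
grasp_force: 29.3
```

```bash
python3 -c "
from h import *;st();grab('top','top1');grab('scene','scene1')
cv2.imwrite('pics/crop2.png',np.hstack([cv2.resize(cv2.imread('pics/scene1.png')[150:270,300:440],(420,360)),cv2.resize(cv2.imread('pics/top1.png')[150:270,150:270],(360,360))]))"
```

```text
t 2.52 p [576.5 225.9 134.3] psi -1.028 tilt z -1.0 j [-0.71  0.73  0.52  1.65 -0.44  0.88 -1.05] F [ 2.5 -4.9 -4.2] w 14.0 g 29.33630794286728
```

View pics/crop2.png

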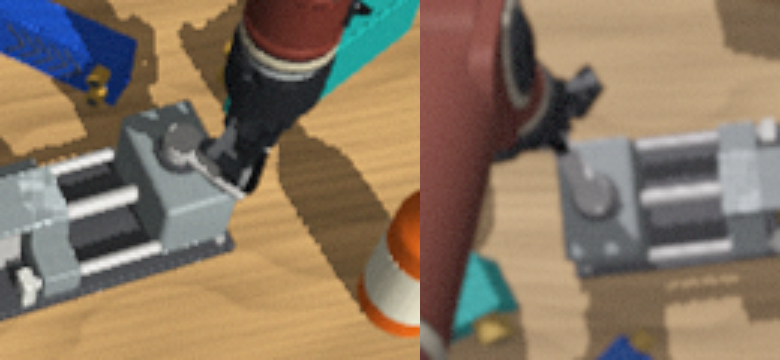

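The paddle is pinched (14.0 mm, 29 N). I start the crank stroke about axis (526,191).

Emit:
{"method": "apply_moves", "body": {
  "increments": [
    {"delta_rot": [0,0,0.12],"dp": [-4.0,6.0,0],"hand": 5},
    {"delta_rot": [0,0,0.12],"dp": [-4.7,5.5,0],"hand": 5},
    {"delta_rot": [0,0,0.12],"dp": [-5.3,4.9,0],"hand": 5},
    {"delta_rot": [0,0,0.12],"dp": [-5.8,4.2,0],"hand": 5},
    {"delta_rot": [0,0,0.12],"dp": [-6.3,3.5,0],"hand": 5},
    {"delta_rot": [0,0,0.12],"dp": [-6.7,2.7,0],"hand": 5},
    {"delta_rot": [0,0,0.12],"dp": [-6.9,1.9,0],"hand": 5},
    {"delta_rot": [0,0,0.12],"dp": [-7.1,1.0,0],"hand": 5},
    {"delta_rot": [0,0,0.12],"dp": [-7.2,0.2,0],"hand": 5},
    {"delta_rot": [0,0,0.12],"dp": [-7.2,-0.7,0],"hand": 5},
    {"delta_rot": [0,0,0],"dp": [0,0,0],"hand": 5},
    {"delta_rot": [0,0,0],"dp": [0,0,0],"hand": 5}
  ]
}}

```text
time: 3.62
ee_pos: [0.5149, 0.2526, 0.1343]
eef_rot: [0.002, 0.645, 0.764, -0.001]
contact_force: [2.0, -7.7, -4.1]
width: 0.0137
grasp_force: 29.7
```

```bash
python3 -c "
from h import *;p,_=st();d=p[:2]*1000-[526,191];print(np.hypot(*d),np.arctan2(d[1],d[0]))
for ph in(1.726,4.126):print([ [round(float(60*(np.cos(ph+(i+1)*.12)-np.cos(ph+i*.12))),1),round(float(60*(np.sin(ph+(i+1)*.12)-np.sin(ph+i*.12))),1)] for i in range(31)])
"
```

```text
t 3.62 p [514.9 252.6 134.3] psi 0.169 tilt z -1.0 j [-0.62  0.62  0.19  1.77 -0.15  0.76 -0.18] F [ 2.  -7.7 -4.1] w 13.7 g 29.734446108341217
62.63741593899414 1.7495779112176604
[[-7.0, -1.5], [-6.8, -2.4], [-6.5, -3.2], [-6.0, -3.9], [-5.5, -4.6], [-4.9, -5.2], [-4.3, -5.8], [-3.5, -6.3], [-2.8, -6.6], [-2.0, -6.9], [-1.1, -7.1], [-0.3, -7.2], [0.6, -7.2], [1.5, -7.0], [2.3, -6.8], [3.1, -6.5], [3.8, -6.1], [4.5, -5.6], [5.2, -5.0], [5.7, -4.3], [6.2, -3.6], [6.6, -2.8], [6.9, -2.0], [7.1, -1.2], [7.2, -0.3], [7.2, 0.5], [7.1, 1.4], [6.8, 2.2], [6.5, 3.0], [6.1, 3.8], [5.6, 4.5]]
[[6.2, -3.6], [6.6, -2.8], [6.9, -2.0], [7.1, -1.2], [7.2, -0.3], [7.2, 0.5], [7.1, 1.4], [6.8, 2.2], [6.5, 3.0], [6.1, 3.8], [5.6, 4.5], [5.0, 5.1], [4.4, 5.7], [3.7, 6.2], [2.9, 6.6], [2.1, 6.9], [1.3, 7.1], [0.4, 7.2], [-0.5, 7.2], [-1.3, 7.1], [-2.1, 6.9], [-3.0, 6.6], [-3.7, 6.2], [-4.4, 5.7], [-5.1, 5.1], [-5.6, 4.5], [-6.1, 3.7], [-6.5, 3.0], [-6.9, 2.2], [-7.1, 1.3], [-7.2, 0.5]]
```

Emit:
{"method": "apply_moves", "body": {
  "increments": [
    {"delta_rot": [0,0,0.12],"dp": [-7.0,-1.5,0],"hand": 5},
    {"delta_rot": [0,0,0.12],"dp": [-6.8,-2.4,0],"hand": 5},
    {"delta_rot": [0,0,0.12],"dp": [-6.5,-3.2,0],"hand": 5},
    {"delta_rot": [0,0,0.12],"dp": [-6.0,-3.9,0],"hand": 5},
    {"delta_rot": [0,0,0.12],"dp": [-5.5,-4.6,0],"hand": 5},
    {"delta_rot": [0,0,0.12],"dp": [-4.9,-5.2,0],"hand": 5},
    {"delta_rot": [0,0,0.12],"dp": [-4.3,-5.8,0],"hand": 5},
    {"delta_rot": [0,0,0.12],"dp": [-3.5,-6.3,0],"hand": 5},
    {"delta_rot": [0,0,0.12],"dp": [-2.8,-6.6,0],"hand": 5},
    {"delta_rot": [0,0,0.12],"dp": [-2.0,-6.9,0],"hand": 5},
    {"delta_rot": [0,0,0.12],"dp": [-1.1,-7.1,0],"hand": 5},
    {"delta_rot": [0,0,0.12],"dp": [-0.3,-7.2,0],"hand": 5},
    {"delta_rot": [0,0,0.12],"dp": [0.6,-7.2,0],"hand": 5},
    {"delta_rot": [0,0,0.12],"dp": [1.5,-7.0,0],"hand": 5},
    {"delta_rot": [0,0,0.12],"dp": [2.3,-6.8,0],"hand": 5},
    {"delta_rot": [0,0,0.12],"dp": [3.1,-6.5,0],"hand": 5},
    {"delta_rot": [0,0,0.12],"dp": [3.8,-6.1,0],"hand": 5},
    {"delta_rot": [0,0,0.12],"dp": [4.5,-5.6,0],"hand": 5},
    {"delta_rot": [0,0,0.12],"dp": [5.2,-5.0,0],"hand": 5},
    {"delta_rot": [0,0,0.12],"dp": [5.7,-4.3,0],"hand": 5}
  ]
}}

```text
time: 5.28
ee_pos: [0.4916, 0.142, 0.1343]
eef_rot: [-0.001, -0.478, 0.878, -0.003]
contact_force: [1.7, -8.7, -1.0]
width: 0.0137
grasp_force: 33.6
```

```bash
python3 -c "
from h import *;p,_=st();d=p[:2]*1000-[526,191];print(np.hypot(*d),np.arctan2(d[1],d[0])+2*np.pi)
"
```

```text
t 5.28 p [491.6 142.  134.3] psi 2.567 tilt z -1.0 j [ 0.02  0.59 -0.52  1.93  0.44  0.73  1.81] F [ 1.7 -8.7 -1. ] w 13.7 g 33.583497405052185
59.86165659013506 4.100762416702473
```

Emit:
{"method": "apply_moves", "body": {
  "increments": [
    {"delta_rot": [0,0,0],"dp": [0,0,0],"hand": 50},
    {"delta_rot": [0,0,0],"dp": [0,0,0],"hand": 50},
    {"delta_rot": [0,0,0],"dp": [0,0,0],"hand": 50},
    {"delta_rot": [0,0,0],"dp": [0,0,30],"hand": 50},
    {"delta_rot": [0,0,0],"dp": [0,0,30],"hand": 50},
    {"delta_rot": [0,0,0],"dp": [0,0,5],"hand": 50},
    {"delta_rot": [0,0,-0.12],"dp": [0,0,0],"hand": 50},
    {"delta_rot": [0,0,-0.12],"dp": [0,0,0],"hand": 50},
    {"delta_rot": [0,0,-0.12],"dp": [0,0,0],"hand": 50},
    {"delta_rot": [0,0,-0.12],"dp": [0,0,0],"hand": 50},
    {"delta_rot": [0,0,-0.12],"dp": [0,0,0],"hand": 50},
    {"delta_rot": [0,0,-0.12],"dp": [0,0,0],"hand": 50},
    {"delta_rot": [0,0,-0.12],"dp": [0,0,0],"hand": 50},
    {"delta_rot": [0,0,-0.12],"dp": [0,0,0],"hand": 50},
    {"delta_rot": [0,0,-0.12],"dp": [0,0,0],"hand": 50},
    {"delta_rot": [0,0,-0.12],"dp": [0,0,0],"hand": 50},
    {"delta_rot": [0,0,-0.12],"dp": [0,0,0],"hand": 50},
    {"delta_rot": [0,0,-0.12],"dp": [0,0,0],"hand": 50},
    {"delta_rot": [0,0,-0.12],"dp": [0,0,0],"hand": 50},
    {"delta_rot": [0,0,-0.12],"dp": [0,0,0],"hand": 50}
  ]
}}

```text
time: 6.95
ee_pos: [0.4894, 0.1491, 0.1987]
eef_rot: [0.0, 0.335, 0.942, 0.001]
contact_force: [0.4, 0.2, -1.0]
width: 0.0499
grasp_force: 0.0
```

Emit:
{"method": "apply_moves", "body": {
  "increments": [
    {"delta_rot": [0,0,-0.12],"dp": [0,0,0],"hand": 50},
    {"delta_rot": [0,0,-0.12],"dp": [0,0,0],"hand": 50},
    {"delta_rot": [0,0,-0.12],"dp": [0,0,0],"hand": 50},
    {"delta_rot": [0,0,-0.12],"dp": [0,0,0],"hand": 50},
    {"delta_rot": [0,0,-0.12],"dp": [0,0,0],"hand": 50},
    {"delta_rot": [0,0,-0.12],"dp": [0,0,0],"hand": 50},
    {"delta_rot": [0,0,-0.12],"dp": [0,0,0],"hand": 50},
    {"delta_rot": [0,0,-0.12],"dp": [0,0,0],"hand": 50},
    {"delta_rot": [0,0,-0.12],"dp": [0,0,0],"hand": 50},
    {"delta_rot": [0,0,-0.12],"dp": [0,0,0],"hand": 50},
    {"delta_rot": [0,0,-0.12],"dp": [0,0,0],"hand": 50},
    {"delta_rot": [0,0,-0.12],"dp": [0,0,0],"hand": 50},
    {"delta_rot": [0,0,0],"dp": [0,0,0],"hand": 50},
    {"delta_rot": [0,0,0],"dp": [0,0,0],"hand": 50}
  ]
}}

```text
time: 8.12
ee_pos: [0.4895, 0.1489, 0.1985]
eef_rot: [-0.0, 0.871, 0.491, 0.0]
contact_force: [0.2, 0.7, -0.7]
width: 0.0502
grasp_force: 0.0
```

```bash
python3 -c "
from h import *;st()
"
```

```text
t 8.12 p [489.5 148.9 198.5] psi -0.543 tilt z -1.0 j [-0.53  0.46  0.28  1.88 -0.17  0.82 -0.71] F [ 0.2  0.7 -0.7] w 50.2 g 0.0
```

Emit:
{"method": "apply_moves", "body": {
  "increments": [
    {"delta_rot": [0,0,-0.03],"dp": [2.3,-6.4,0],"hand": 50},
    {"delta_rot": [0,0,0],"dp": [0,0,-30],"hand": 50},
    {"delta_rot": [0,0,0],"dp": [0,0,-34],"hand": 50},
    {"delta_rot": [0,0,0],"dp": [0,0,0],"hand": 50},
    {"delta_rot": [0,0,0],"dp": [0,0,0],"hand": 5},
    {"delta_rot": [0,0,0],"dp": [0,0,0],"hand": 5},
    {"delta_rot": [0,0,0],"dp": [0,0,0],"hand": 5},
    {"delta_rot": [0,0,0],"dp": [0,0,0],"hand": 5},
    {"delta_rot": [0,0,0],"dp": [0,0,0],"hand": 5},
    {"delta_rot": [0,0,0],"dp": [0,0,0],"hand": 5}
  ],
  "newtons": 40
}}

```text
time: 8.95
ee_pos: [0.4928, 0.1417, 0.1361]
eef_rot: [-0.0, 0.879, 0.477, 0.001]
contact_force: [-2.4, 0.2, 7.5]
width: 0.0136
grasp_force: 39.4
```

```bash
python3 -c "
from h import *;p,_=st();d=p[:2]*1000-[524.8,193.5];print(np.hypot(*d),np.arctan2(d[1],d[0])+2*np.pi)
"
```

```text
t 8.95 p [492.8 141.7 136.1] psi -0.577 tilt z -1.0 j [-0.5   0.55  0.26  1.95 -0.22  0.67 -0.68] F [-2.4  0.2  7.5] w 13.6 g 39.36390459537506
60.89198781995671 4.159564551853757
```

Emit:
{"method": "apply_moves", "body": {
  "increments": [
    {"delta_rot": [0,0,0.12],"dp": [6.2,-3.6,0],"hand": 5},
    {"delta_rot": [0,0,0.12],"dp": [6.6,-2.8,0],"hand": 5},
    {"delta_rot": [0,0,0.12],"dp": [6.9,-2.0,0],"hand": 5},
    {"delta_rot": [0,0,0.12],"dp": [7.1,-1.2,0],"hand": 5},
    {"delta_rot": [0,0,0.12],"dp": [7.2,-0.3,0],"hand": 5},
    {"delta_rot": [0,0,0.12],"dp": [7.2,0.5,0],"hand": 5},
    {"delta_rot": [0,0,0.12],"dp": [7.1,1.4,0],"hand": 5},
    {"delta_rot": [0,0,0.12],"dp": [6.8,2.2,0],"hand": 5},
    {"delta_rot": [0,0,0.12],"dp": [6.5,3.0,0],"hand": 5},
    {"delta_rot": [0,0,0.12],"dp": [6.1,3.8,0],"hand": 5},
    {"delta_rot": [0,0,0.12],"dp": [5.6,4.5,0],"hand": 5},
    {"delta_rot": [0,0,0.12],"dp": [5.0,5.1,0],"hand": 5},
    {"delta_rot": [0,0,0.12],"dp": [4.4,5.7,0],"hand": 5},
    {"delta_rot": [0,0,0.12],"dp": [3.7,6.2,0],"hand": 5},
    {"delta_rot": [0,0,0.12],"dp": [2.9,6.6,0],"hand": 5},
    {"delta_rot": [0,0,0.12],"dp": [2.1,6.9,0],"hand": 5},
    {"delta_rot": [0,0,0.12],"dp": [1.3,7.1,0],"hand": 5},
    {"delta_rot": [0,0,0.12],"dp": [0.4,7.2,0],"hand": 5},
    {"delta_rot": [0,0,0.12],"dp": [-0.5,7.2,0],"hand": 5},
    {"delta_rot": [0,0,0.12],"dp": [-1.3,7.1,0],"hand": 5}
  ]
}}

```text
time: 10.62
ee_pos: [0.5841, 0.2078, 0.1362]
eef_rot: [0.001, -0.127, 0.992, 0.001]
contact_force: [-1.3, 2.6, 3.7]
width: 0.0136
grasp_force: 39.3
```

```bash
python3 -c "
from h import *;p,_=st();d=p[:2]*1000-[524.8,193.5];print(np.hypot(*d),np.arctan2(d[1],d[0])+2*np.pi)
"
```

```text
t 10.62 p [584.1 207.8 136.2] psi 1.826 tilt z -1.0 j [-0.12  0.71 -0.43  1.63  0.36  0.88  1.14] F [-1.3  2.6  3.7] w 13.6 g 39.34728741645813
60.986662823482895 6.5197804087068905
```

Emit:
{"method": "apply_moves", "body": {
  "increments": [
    {"delta_rot": [0,0,0.12],"dp": [-2.1,6.9,0],"hand": 5},
    {"delta_rot": [0,0,0.12],"dp": [-3.0,6.6,0],"hand": 5},
    {"delta_rot": [0,0,0.12],"dp": [-3.7,6.2,0],"hand": 5},
    {"delta_rot": [0,0,0.12],"dp": [-4.4,5.7,0],"hand": 5},
    {"delta_rot": [0,0,0.12],"dp": [-5.1,5.1,0],"hand": 5},
    {"delta_rot": [0,0,0.12],"dp": [-5.6,4.5,0],"hand": 5},
    {"delta_rot": [0,0,0.12],"dp": [-6.1,3.7,0],"hand": 5},
    {"delta_rot": [0,0,0.12],"dp": [-6.5,3.0,0],"hand": 5},
    {"delta_rot": [0,0,0.12],"dp": [-6.9,2.2,0],"hand": 5},
    {"delta_rot": [0,0,0.08],"dp": [-4.8,0.9,0],"hand": 5},
    {"delta_rot": [0,0,0],"dp": [0,0,0],"hand": 5},
    {"delta_rot": [0,0,0],"dp": [0,0,0],"hand": 5},
    {"delta_rot": [0,0,0],"dp": [0,0,0],"hand": 5}
  ]
}}

```text
time: 11.7
ee_pos: [0.5351, 0.2525, 0.1362]
eef_rot: [0.001, -0.648, 0.762, 0.001]
contact_force: [-3.3, 2.3, 5.8]
width: 0.0136
grasp_force: 40.2
```

```bash
python3 -c "
from h import *;p,_=st();d=p[:2]*1000-[524.8,193.5];print(np.hypot(*d),np.arctan2(d[1],d[0])+2*np.pi)
"
```

```text
t 11.7 p [535.1 252.5 136.2] psi 2.981 tilt z -1.0 j [-0.04  0.75 -0.74  1.7   0.6   0.93  1.96] F [-3.3  2.3  5.8] w 13.6 g 40.19131600856781
59.87921039173115 7.68035550982292
```

Emit:
{"method": "apply_moves", "body": {
  "increments": [
    {"delta_rot": [0,0,0.04],"dp": [-2.4,0.3,0],"hand": 5},
    {"delta_rot": [0,0,0.03],"dp": [-2.0,0.2,0],"hand": 5},
    {"delta_rot": [0,0,0],"dp": [0,0,0],"hand": 5},
    {"delta_rot": [0,0,0],"dp": [0,0,0],"hand": 5},
    {"delta_rot": [0,0,0],"dp": [0,0,0],"hand": 5}
  ]
}}

```text
time: 12.12
ee_pos: [0.5346, 0.2524, 0.1362]
eef_rot: [0.004, -0.671, 0.742, 0.0]
contact_force: [3.8, 3.2, 3.8]
width: 0.0135
grasp_force: 70.7
```

```bash
python3 -c "
from h import *;p,_=st();d=p[:2]*1000-[524.8,193.5];print(np.hypot(*d),np.arctan2(d[1],d[0])+2*np.pi)
"
```

```text
t 12.12 p [534.6 252.4 136.2] psi 3.041 tilt z -1.0 j [-0.03  0.75 -0.75  1.71  0.62  0.93  2.01] F [3.8 3.2 3.8] w 13.5 g 70.70163236930966
59.7470524062661 7.688766292890879
```

Emit:
{"method": "apply_moves", "body": {
  "increments": [
    {"delta_rot": [0,0,0],"dp": [0,0,0],"hand": 50},
    {"delta_rot": [0,0,0],"dp": [0,0,0],"hand": 50},
    {"delta_rot": [0,0,0],"dp": [0,0,0],"hand": 50},
    {"delta_rot": [0,0,0],"dp": [0,0,30],"hand": 50},
    {"delta_rot": [0,0,0],"dp": [0,0,35],"hand": 50},
    {"delta_rot": [0,0,0],"dp": [0,0,20],"hand": 50},
    {"delta_rot": [0,0,-0.12],"dp": [-15,15,0],"hand": 85},
    {"delta_rot": [0,0,-0.12],"dp": [-15,15,0],"hand": 85},
    {"delta_rot": [0,0,-0.12],"dp": [-15,15,0],"hand": 85},
    {"delta_rot": [0,0,-0.12],"dp": [-15,15,0],"hand": 85},
    {"delta_rot": [0,0,-0.12],"dp": [-15,15,0],"hand": 85},
    {"delta_rot": [0,0,-0.12],"dp": [-15,15,0],"hand": 85},
    {"delta_rot": [0,0,-0.12],"dp": [-15,15,0],"hand": 85},
    {"delta_rot": [0,0,-0.12],"dp": [-15,15,0],"hand": 85},
    {"delta_rot": [0,0,-0.12],"dp": [-15,15,0],"hand": 85},
    {"delta_rot": [0,0,-0.12],"dp": [-15,15,0],"hand": 85},
    {"delta_rot": [0,0,-0.12],"dp": [0,0,0],"hand": 85},
    {"delta_rot": [0,0,-0.12],"dp": [0,0,0],"hand": 85},
    {"delta_rot": [0,0,-0.12],"dp": [0,0,0],"hand": 85},
    {"delta_rot": [0,0,-0.12],"dp": [0,0,0],"hand": 85}
  ]
}}

```text
time: 13.78
ee_pos: [0.3801, 0.4006, 0.2189]
eef_rot: [-0.0, 0.101, 0.995, -0.001]
contact_force: [-0.1, -0.2, 0.3]
width: 0.0848
grasp_force: 0.0
```

```bash
python3 -c "
from h import *;st();grab('top','top2');grab('scene','scene2')
a=cv2.imread('pics/scene2.png')[175:280,230:395]; b=cv2.imread('pics/top2.png')[175:250,185:345]
a=cv2.resize(a,(520,331),interpolation=2);b=cv2.resize(b,(560,262),interpolation=2)
o=np.zeros((600,570,3),np.uint8);o[:331,:520]=a;o[335:597,:560]=b
cv2.imwrite('pics/crop3.png',o)"
```

```text
t 13.78 p [380.1 400.6 218.9] psi 1.368 tilt z -1.0 j [-0.61  0.51 -0.37  1.73  0.22  0.95  0.3 ] F [-0.1 -0.2  0.3] w 84.8 g 0.0
```

View pics/crop3.png

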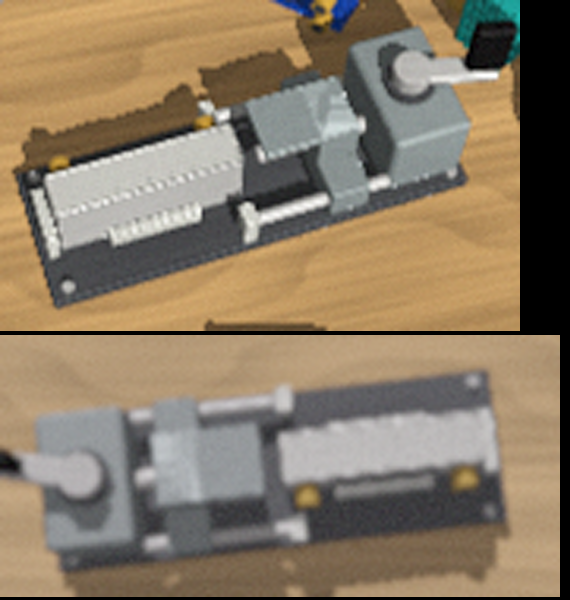

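The hood now stands clear of the exchanger and the crank is at its stop. The exchanger's top spans about (281–488, 410–483) in the lower panel. I triangulate its top corners.

```bash
python3 - <<'E'
from m import *
B=show('B',(228,122),(283,483));D=show('D',(241,160),(280,433));C=show('C',(58,212),(488,410));A=show('A',(48,178),(491,463))
m=(A+B+C+D)/4;print('mean',m)
for d,f in((S,s),(T,t)): pass
P=[plane(S,*s(*p),.076) for p in((48,178),(228,122),(58,212),(241,160))];print(np.round(P,4).tolist(),np.mean(P,0))
P=[plane(T,*t(*p),.076) for p in((491,463),(283,483),(488,410),(280,433))];print(np.round(P,4).tolist(),np.mean(P,0))
X,e=tri(S,(0,0),T,(0,0))
# valve, carton
for n,a,b in(('carton',(326,292),(270,128)),('valve',(243,322),(334,133))):
    print(n,tri(S,a,T,b))
# tray corners (rim) two-view
for a,b in(((206,225),(355,236)),((216,284-9),(352,180)),((121,294),(433,177)),((119,243),(435,234))):print('tray',tri(S,a,T,b))
E
```

```text
B [521.4  38.3  77.3] gap 0.5
D [560.8  39.9  79.6] gap 0.9
C [ 576.6 -119.8   83.9] gap 7.8
A [ 536.3 -122.4   70.3] gap 8.0
mean [ 0.54880209 -0.0409861   0.07778238]
[[0.5405, -0.1185, 0.076], [0.5206, 0.0383, 0.076], [0.5733, -0.1159, 0.076], [0.5588, 0.0401, 0.076]] [ 0.54829271 -0.03900899  0.076     ]
[[0.5349, -0.1256, 0.076], [0.5216, 0.0386, 0.076], [0.5773, -0.1246, 0.076], [0.5615, 0.0404, 0.076]] [ 0.54884346 -0.0428034   0.076     ]
carton (array([0.7612709 , 0.0282611 , 0.12129827]), np.float64(0.012492761289331609))
valve (array([ 0.76618983, -0.16255241,  0.05120735]), np.float64(0.0010055713250948517))
tray (array([ 0.46874942, -0.21759941,  0.02379114]), np.float64(0.0033470571676372236))
tray (array([ 0.62913306, -0.21046783,  0.04044692]), np.float64(0.00036188317760560944))
tray (array([ 0.63215706, -0.44096662,  0.04967272]), np.float64(0.0010868803851423717))
tray (array([ 0.47117588, -0.45072469,  0.0196343 ]), np.float64(0.0069611219649633824))
```

Emit:
{"method": "apply_moves", "body": {
  "increments": [
    {"delta_rot": [0,0,-0.09],"dp": [12,-31.5,0],"hand": 85},
    {"delta_rot": [0,0,-0.09],"dp": [12,-31.5,0],"hand": 85},
    {"delta_rot": [0,0,-0.09],"dp": [12,-31.5,0],"hand": 85},
    {"delta_rot": [0,0,-0.09],"dp": [12,-31.5,0],"hand": 85},
    {"delta_rot": [0,0,-0.09],"dp": [12,-31.5,0],"hand": 85},
    {"delta_rot": [0,0,-0.09],"dp": [12,-31.5,0],"hand": 85},
    {"delta_rot": [0,0,-0.09],"dp": [12,-31.5,0],"hand": 85},
    {"delta_rot": [0,0,-0.09],"dp": [12,-31.5,0],"hand": 85},
    {"delta_rot": [0,0,-0.09],"dp": [12,-31.5,0],"hand": 85},
    {"delta_rot": [0,0,-0.09],"dp": [12,-31.5,0],"hand": 85},
    {"delta_rot": [0,0,-0.09],"dp": [12,-31.5,0],"hand": 85},
    {"delta_rot": [0,0,-0.09],"dp": [12,-31.5,0],"hand": 85},
    {"delta_rot": [0,0,-0.09],"dp": [12,-31.5,0],"hand": 85},
    {"delta_rot": [0,0,-0.09],"dp": [12,-31.5,0],"hand": 85},
    {"delta_rot": [0,0,0],"dp": [0,0,0],"hand": 85},
    {"delta_rot": [0,0,0],"dp": [0,0,0],"hand": 85},
    {"delta_rot": [0,0,0],"dp": [0,0,0],"hand": 85}
  ]
}}

```text
time: 15.3
ee_pos: [0.5483, -0.0389, 0.2189]
eef_rot: [-0.001, 0.665, 0.747, -0.0]
contact_force: [-0.7, 0.8, -0.2]
width: 0.0851
grasp_force: 0.0
```

```bash
python3 -c "
from h import *;st()"
```

```text
t 15.3 p [548.3 -38.9 218.9] psi 0.115 tilt z -1.0 j [ 0.03  0.48  0.01  1.74 -0.01  0.92  0.15] F [-0.7  0.8 -0.2] w 85.1 g 0.0
```

Emit:
{"method": "apply_moves", "body": {
  "increments": [
    {"delta_rot": [0,0,-0.015],"dp": [0.3,-1.6,-30],"hand": 85},
    {"delta_rot": [0,0,0],"dp": [0,0,-30],"hand": 85},
    {"delta_rot": [0,0,0],"dp": [0,0,-30],"hand": 85},
    {"delta_rot": [0,0,0],"dp": [0,0,-30],"hand": 85},
    {"delta_rot": [0,0,0],"dp": [0,0,-20],"hand": 85},
    {"delta_rot": [0,0,0],"dp": [0,0,-15],"hand": 85},
    {"delta_rot": [0,0,0],"dp": [0,0,-15],"hand": 85},
    {"delta_rot": [0,0,0],"dp": [0,0,0],"hand": 85},
    {"delta_rot": [0,0,0],"dp": [0,0,0],"hand": 30},
    {"delta_rot": [0,0,0],"dp": [0,0,0],"hand": 30},
    {"delta_rot": [0,0,0],"dp": [0,0,0],"hand": 30},
    {"delta_rot": [0,0,0],"dp": [0,0,0],"hand": 30},
    {"delta_rot": [0,0,0],"dp": [0,0,0],"hand": 30},
    {"delta_rot": [0,0,0],"dp": [0,0,0],"hand": 30},
    {"delta_rot": [0,0,0],"dp": [0,0,0],"hand": 30},
    {"delta_rot": [0,0,0],"dp": [0,0,0],"hand": 30}
  ],
  "newtons": 70
}}

```text
time: 16.63
ee_pos: [0.5499, -0.0412, 0.0507]
eef_rot: [0.001, 0.672, 0.741, 0.001]
contact_force: [-0.7, 0.3, 5.8]
width: 0.0389
grasp_force: 73.9
```

```bash
python3 -c "
from h import *;st()"
```

```text
t 16.63 p [549.9 -41.2  50.7] psi 0.098 tilt z -1.0 j [ 0.03  0.72  0.01  1.89 -0.01  0.53  0.14] F [-0.7  0.3  5.8] w 38.9 g 73.91986012458801
```

Held (38.9 mm, 74 N). I lift 80 mm and check.

Emit:
{"method": "apply_moves", "body": {
  "increments": [
    {"delta_rot": [0,0,0],"dp": [0,0,8],"hand": 30},
    {"delta_rot": [0,0,0],"dp": [0,0,12],"hand": 30},
    {"delta_rot": [0,0,0],"dp": [0,0,15],"hand": 30},
    {"delta_rot": [0,0,0],"dp": [0,0,15],"hand": 30},
    {"delta_rot": [0,0,0],"dp": [0,0,15],"hand": 30},
    {"delta_rot": [0,0,0],"dp": [0,0,15],"hand": 30},
    {"delta_rot": [0,0,0],"dp": [0,0,0],"hand": 30},
    {"delta_rot": [0,0,0],"dp": [0,0,0],"hand": 30},
    {"delta_rot": [0,0,0],"dp": [0,0,0],"hand": 30}
  ]
}}

```text
time: 17.38
ee_pos: [0.5478, -0.0415, 0.1281]
eef_rot: [-0.001, 0.672, 0.741, -0.001]
contact_force: [-0.2, 0.0, -7.3]
width: 0.0388
grasp_force: 72.7
```

```bash
python3 -c "
from h import *;st();grab('scene','scene3');grab('top','top3')
cv2.imwrite('pics/s3.png',np.hstack([cv2.resize(cv2.imread('pics/scene3.png')[130:310,110:400],None,fx=1.6,fy=1.6),cv2.resize(cv2.imread('pics/top3.png')[150:330,240:440],None,fx=1.6,fy=1.6)]))"
```

```text
t 17.38 p [547.8 -41.5 128.1] psi 0.097 tilt z -1.0 j [ 0.03  0.6   0.01  1.84 -0.01  0.7   0.14] F [-0.2  0.  -7.3] w 38.8 g 72.66973614692688
```

View pics/s3.png

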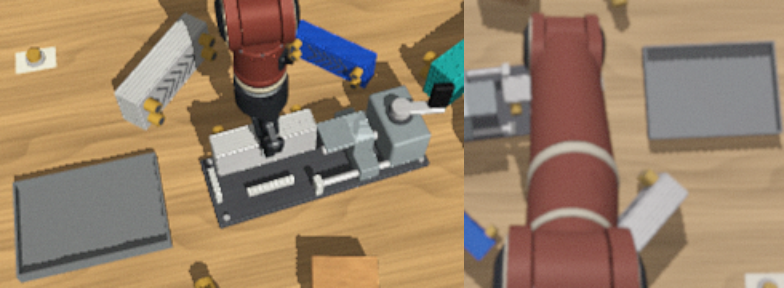

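The exchanger hangs level in the jaws, clear of the cradle, and 7.3 N matches its mass. I carry it to the tray.

Emit:
{"method": "apply_moves", "body": {
  "increments": [
    {"delta_rot": [0,0,0],"dp": [0.5,-12,0],"hand": 30},
    {"delta_rot": [0,0,-0.008],"dp": [0.5,-20,0],"hand": 30},
    {"delta_rot": [0,0,-0.008],"dp": [0.5,-24,0],"hand": 30},
    {"delta_rot": [0,0,-0.008],"dp": [0.5,-24,0],"hand": 30},
    {"delta_rot": [0,0,-0.008],"dp": [0.5,-24,0],"hand": 30},
    {"delta_rot": [0,0,-0.008],"dp": [0.5,-24,0],"hand": 30},
    {"delta_rot": [0,0,-0.008],"dp": [0.5,-24,0],"hand": 30},
    {"delta_rot": [0,0,-0.008],"dp": [0.5,-24,0],"hand": 30},
    {"delta_rot": [0,0,-0.008],"dp": [0.5,-24,0],"hand": 30},
    {"delta_rot": [0,0,-0.008],"dp": [0.5,-24,0],"hand": 30},
    {"delta_rot": [0,0,-0.008],"dp": [0.5,-24,0],"hand": 30},
    {"delta_rot": [0,0,-0.008],"dp": [0.5,-24,0],"hand": 30},
    {"delta_rot": [0,0,0],"dp": [0,-14,0],"hand": 30},
    {"delta_rot": [0,0,0],"dp": [0,-6,0],"hand": 30},
    {"delta_rot": [0,0,0],"dp": [0,0,0],"hand": 30},
    {"delta_rot": [0,0,0],"dp": [0,0,0],"hand": 30}
  ]
}}

```text
time: 18.82
ee_pos: [0.5551, -0.3318, 0.1286]
eef_rot: [-0.001, 0.704, 0.711, 0.001]
contact_force: [-0.1, 0.7, -6.4]
width: 0.0389
grasp_force: 72.5
```

```bash
python3 -c "
from h import *;st();grab('scene','scene4')
cv2.imwrite('pics/s4.png',cv2.resize(cv2.imread('pics/scene4.png')[150:330,90:330],None,fx=3,fy=3))"
```

```text
t 18.82 p [ 555.1 -331.8  128.6] psi 0.01 tilt z -1.0 j [ 0.5   0.72  0.01  1.55 -0.01  0.87  0.52] F [-0.1  0.7 -6.4] w 38.9 g 72.47623085975647
```

View pics/s4.png

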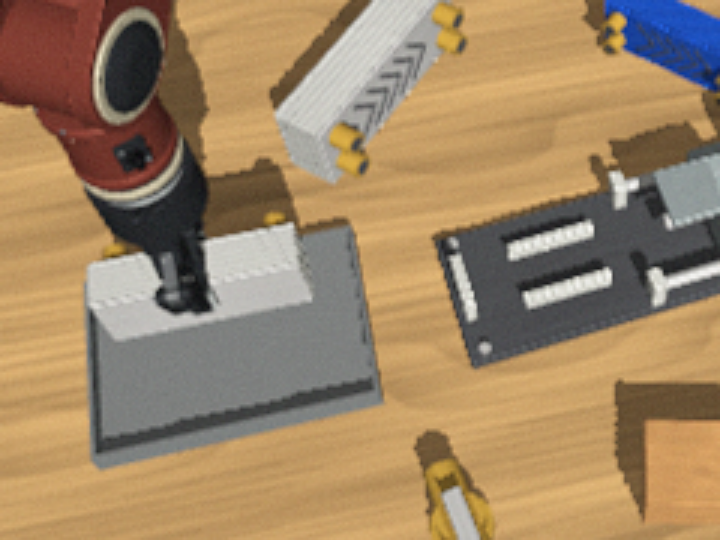

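The exchanger is over the tray at (200,285) in the crop, raised and parallel to it. I lower it.

Emit:
{"method": "apply_moves", "body": {
  "increments": [
    {"delta_rot": [0,0,0],"dp": [0,0,-10],"hand": 30},
    {"delta_rot": [0,0,0],"dp": [0,0,-15],"hand": 30},
    {"delta_rot": [0,0,0],"dp": [0,0,-15],"hand": 30},
    {"delta_rot": [0,0,0],"dp": [0,0,-15],"hand": 30},
    {"delta_rot": [0,0,0],"dp": [0,0,-10],"hand": 30},
    {"delta_rot": [0,0,0],"dp": [0,0,-7],"hand": 30},
    {"delta_rot": [0,0,0],"dp": [0,0,-5],"hand": 30},
    {"delta_rot": [0,0,0],"dp": [0,0,-3],"hand": 30},
    {"delta_rot": [0,0,0],"dp": [0,0,0],"hand": 30},
    {"delta_rot": [0,0,0],"dp": [0,0,-2],"hand": 30},
    {"delta_rot": [0,0,0],"dp": [0,0,-2],"hand": 30},
    {"delta_rot": [0,0,0],"dp": [0,0,0],"hand": 30},
    {"delta_rot": [0,0,0],"dp": [0,0,0],"hand": 30}
  ]
}}

```text
time: 19.95
ee_pos: [0.5553, -0.3336, 0.0455]
eef_rot: [0.0, 0.704, 0.71, 0.0]
contact_force: [0.4, 0.5, -6.3]
width: 0.0391
grasp_force: 72.5
```

```bash
python3 -c "
from h import *;st()"
```

```text
t 19.95 p [ 555.3 -333.6   45.5] psi 0.009 tilt z -1.0 j [ 0.5   0.83  0.01  1.61 -0.01  0.7   0.52] F [ 0.4  0.5 -6.3] w 39.1 g 72.49296426773071
```

Emit:
{"method": "apply_moves", "body": {
  "increments": [
    {"delta_rot": [0,0,0],"dp": [0,0,-1.5],"hand": 30},
    {"delta_rot": [0,0,0],"dp": [0,0,-1.5],"hand": 30},
    {"delta_rot": [0,0,0],"dp": [0,0,-1.5],"hand": 30},
    {"delta_rot": [0,0,0],"dp": [0,0,-1],"hand": 30},
    {"delta_rot": [0,0,0],"dp": [0,0,0],"hand": 30},
    {"delta_rot": [0,0,0],"dp": [0,0,0],"hand": 30}
  ]
}}

```text
time: 20.45
ee_pos: [0.5554, -0.3336, 0.0407]
eef_rot: [0.0, 0.704, 0.71, 0.0]
contact_force: [-2.5, 0.8, 1.7]
width: 0.039
grasp_force: 73.3
```

```bash
python3 -c "
from h import *;st()"
```

```text
t 20.45 p [ 555.4 -333.6   40.7] psi 0.009 tilt z -1.0 j [ 0.5   0.84  0.01  1.61 -0.01  0.7   0.52] F [-2.5  0.8  1.7] w 39.0 g 73.3216917514801
```

It rests on the tray floor: the load has left the wrist. I open and rise straight up.

Emit:
{"method": "apply_moves", "body": {
  "increments": [
    {"delta_rot": [0,0,0],"dp": [0,0,0],"hand": 45},
    {"delta_rot": [0,0,0],"dp": [0,0,0],"hand": 55},
    {"delta_rot": [0,0,0],"dp": [0,0,0],"hand": 75},
    {"delta_rot": [0,0,0],"dp": [0,0,0],"hand": 80},
    {"delta_rot": [0,0,0],"dp": [0,0,0],"hand": 80},
    {"delta_rot": [0,0,0],"dp": [0,0,10],"hand": 80},
    {"delta_rot": [0,0,0],"dp": [0,0,25],"hand": 80},
    {"delta_rot": [0,0,0],"dp": [0,0,30],"hand": 80},
    {"delta_rot": [0,0,0],"dp": [0,0,30],"hand": 80},
    {"delta_rot": [0,0,0],"dp": [0,0,30],"hand": 80},
    {"delta_rot": [0,0,0],"dp": [0,0,30],"hand": 80},
    {"delta_rot": [0,0,0],"dp": [-20,0,30],"hand": 80},
    {"delta_rot": [0,0,0],"dp": [-20,0,0],"hand": 80},
    {"delta_rot": [0,0,0],"dp": [-20,0,0],"hand": 80},
    {"delta_rot": [0,0,0],"dp": [0,0,0],"hand": 80},
    {"delta_rot": [0,0,0],"dp": [0,0,0],"hand": 80}
  ]
}}

```text
time: 21.78
ee_pos: [0.4944, -0.3341, 0.226]
eef_rot: [0.001, 0.705, 0.71, 0.0]
contact_force: [-0.7, 0.1, -0.9]
width: 0.0804
grasp_force: 0.0
```

```bash
python3 -c "
from h import *;st();grab('scene','scene5')
cv2.imwrite('pics/s5.png',cv2.resize(cv2.imread('pics/scene5.png')[130:340,90:410],None,fx=2.4,fy=2.4))"
```

```text
t 21.78 p [ 494.4 -334.1  226. ] psi 0.007 tilt z -1.0 j [ 0.55  0.54  0.01  1.61 -0.01  0.99  0.57] F [-0.7  0.1 -0.9] w 80.4 g 0.0
```

View pics/s5.png

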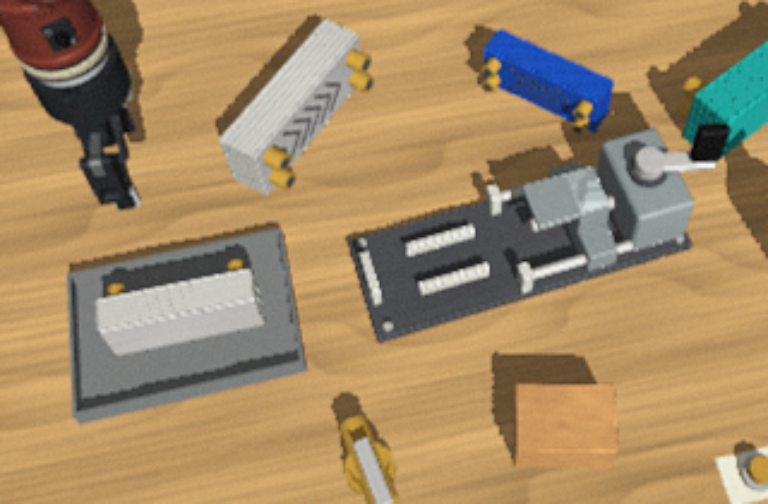

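The exchanger stands upright in the middle of the tray (180,315). The head is still back (565,195), the valve and carton are unmoved and the gripper is clear.

```bash
python3 -c "
from cell import job_done;print(job_done())"
```

```text
the job is handed in; nothing more can be done
None
```

I wound the clamp head back to its stop, set the exchanger upright in the middle of the tray and handed the job in at about 22 s; hand-in returned no verdict, and the last picture shows the valve and carton unmoved (bottle out of frame, never approached).

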